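# Fit the spacer sleeve and hold the tube rotator's lid open

## Task

To ready the white tube rotator for its pulley check, slide the tall spacer sleeve (not the low flat ring) down over the upright drive shaft on its side deck until it sits fully home on the deck, and let it go. Then raise the rotator's lid, which has a bar along its front for this, to 60 degrees from closed (within about 5 degrees) and finish while still holding it steady there in the gripper for a colleague to look inside, as it falls shut if released. Leave everything else on the bench where it is.

Things in the scene. Friction and masses are not known exactly. Their poses are not given: they have to be found in the camera images.
- rotator: The tube rotator, a white bench instrument fixed to the bench; origin under the centre of its 150 (x) x 330 (y) mm base, x from its front (robot side) to its back, y to its left, z up. Left: a chamber (its y -35 to +165 mm), 96 mm high, closed by the lid. Right: a solid deck (its y -165 to -35 mm), 60 mm high, with the drive shaft at its y -100 mm.
- shaft_base (a point): Point on the deck's top surface (60 mm above the bench) at the foot of the drive shaft, on the shaft's axis; 65 mm from the chamber's side wall, which rises 44 mm (with the lid) above the deck; axes as the rotator's. The seated sleeve's origin coincides with it.
- shaft_top (a point): Top of the upright steel drive shaft, 48 mm above the deck; the shaft is 20 mm in diameter, tapering to 12 mm over the last 7 mm.
- cover_hinge (a point): Middle of the lid's hinge line, which runs along the rotator's y axis at the back edge of the chamber, 100 mm above the bench. It stays put. The bar's centre moves on a circle of radius 195 mm about it.
- cover (a joint): Lid angle in rad: 0 closed (lid level), growing as the front edge rises; 60 degrees is 1.047; stop at 1.35. The white lid is 154 mm front to back, 204 mm wide, 8 mm thick, 0.45 kg with its bar, hinge free: it falls shut from any angle when let go.
- lift_bar (a point): The lid's round steel bar, 12 mm thick, 110 mm long, parallel to the hinge, in the lid's plane ahead of its front edge; origin at its centre, y along it, x towards the hinge. A 10 mm rod at each end (y +-55 mm) joins it to the lid; 37 mm clear between bar and lid edge for a finger. Lid closed: 100 mm above the bench. It can turn between finger pads as the lid rises.
- sleeve: The spacer sleeve: plain aluminium tube standing upright, loose, 44 mm outside diameter, 24 mm bore, 40 mm tall, about 0.12 kg; origin at the centre of its underside, z along its axis. It stands to the left or the right of the rotator's front.
- low_ring: A low flat aluminium ring lying on the bench, 60 mm outside diameter, 34 mm bore, 12 mm tall, on the other side; not to be used. Origin at the centre of its underside.
- beaker: Bystander: white plastic cup, 66 mm across, 85 mm tall; origin at the centre of its underside.
- bottle: Bystander: white bottle, 60 mm across, 140 mm tall; origin at the centre of its underside.
- jar: Bystander: white closed jar, 64 mm across, 70 mm tall; origin at the centre of its underside.
- rack: Bystander: white tube rack 70 x 150 mm with capped sample tubes, 107 mm tall; origin at the centre of its underside.
- screwdriver: Bystander: screwdriver 180 mm long lying on the bench in front of the rotator, below the bar, 30 mm high at most; its x axis lies along it.

How it is judged (in metres and radians):
On the way, in this order (a step that is already met when the one before it is completed fails the run):
1. the sleeve sits fully home over the drive shaft, let go (horizontal distance between sleeve and shaft_base below 0.005 m and z of sleeve in the frame of shaft_base between -0.003 and 0.003 m and angle between sleeve's own z axis and vertical below 0.08 rad and contact force between the fingers and sleeve below 0.1 N), for 0.3 s.
2. the lid is raised to 60 degrees and held there in the fingers (value of joint cover between 0.937 and 1.157 rad and velocity of joint cover between -0.08 and 0.08 rad/s and contact force between the fingers and cover above 1 N), for 0.3 s.
At the end, for the whole second after the job is handed in: The sleeve is over the shaft, upright, within 3 mm of the deck and untouched by the fingers; the lid stands still at 60 degrees (within 0.11 rad, about 6 degrees), held by the fingers (contact over 1 N) and by nothing else; the robot finishes while holding it (all of step 1 and all of step 2 and contact force between cover and low_ring below 0.1 N and contact force between cover and beaker below 0.1 N and contact force between cover and bottle below 0.1 N and contact force between cover and jar below 0.1 N and contact force between cover and rack below 0.1 N and contact force between cover and screwdriver below 0.1 N and contact force between cover and sleeve below 0.1 N); the arm keeps its last pose, push and grip.
It fails at once if a bystander (low ring, beaker, bottle, jar, tube rack or screwdriver) is moved more than 30 mm (distance of any of low_ring, beaker, bottle, jar, rack, screwdriver from where it was at the start of the episode above 0.03 m).
It also fails if it takes over 58 s, if anything falls off the work surface, if the arm or the gripper's body presses on something with over 40 N, if the wrist force passes 120 N, or if a joint passes its speed limit or range.

## Robot

A 6-joint arm with a two-finger parallel gripper is mounted at the origin on the work surface. World frame = base frame: x ahead of the robot, y to its left, z up, the work surface at z = 0. Lengths are in m, angles in degrees, forces in N, time in s.
With the tool pointing down it reaches from about 0.3 to 0.75 m from the base axis. Payload 8.5 kg.
Tool frame: the origin (TCP) lies at the very end of the fingers, on their centre line; the grasp point (between the pads) lies 19 mm behind it; x points along the fingers, y is the direction in which the jaws open and shut, and the axes are right-handed (so a half turn about x gives the same grasp; the last joint's range is limited). The gripper opens to 85 mm and grips with 20 to 120 N. Pads are 22 mm wide; open, the fingers measure 114 mm over their backs; the gripper's body (76 mm by 85 mm) begins 54 mm behind the grasp point. The pads swing forward as they close: fully open they stand 13 mm farther back than shut.
Start: joints at [-86.362, 21.807, 74.336, -0, 83.858, -12.336], TCP at [0.151, -0.529, 0.209] pointing down, gripper open.
Joint ranges: [-178.18, 178.18], [-50.72, 133.34], [12.68, 142.11], [-81.47, 261.47], [9.98, 163.14], [-165.26, 165.26]. Speed limits (degrees/s): [136.94, 136.94, 180, 180, 180, 180].

## Interface

Orientations are given as a 3x3 rotation matrix whose columns are the frame's x, y, z axes.
In Python, from rig import sensors, cams, env gives the robot as it stands.
- The arm moves only by the shell command python3 -m crank 'ROWS' [FORCE]. ROWS is a JSON object of lists of equal length, an entry for each row: "hand": the closure in counts, from 0 (fully open) to 255 (shut); "translation": the shift along the tool's x, y, z in m, a list of three; "dr": the turn, a rotation vector about the tool's x, y, z in rad, a list of three. A call has 1 to 5 rows; each row is the pose to reach, as a shift and turn from the pose commanded when the call began, along the tool's axes at that moment; what a row does not reach only later rows make up. A row lasts 1/10 s, in which the tool goes at most 50 mm and 8.59 degrees, less where a joint would pass 70% of its speed; a pose out of reach is approached as far as the arm can. A call with a gripper value outside its range is refused whole. The fingers move at their own pace and stop on an object; FORCE is the grip in N (left out, the last holds). Time passes only in rows, so rows that repeat a pose let the fingers close. It gives the time, the measured TCP pose, the force and the opening at its end, in the units of the state.
- sensors.observe(): the state, without advancing time (a new reading comes with each control period).
- cams.get_image(name): name is "scene" or "side" or "wrist"; returns (picture, depth): 400x640x3 uint8, blue, green, red; 400x640 float32, m along the optical axis (not along the pixel's ray), 0 where there is no reading.
- cams.calibration(name): a dict with "vertical_fov" (degrees; the focal length in pixels is half the picture's height over the tangent of half this angle, whatever the lens; pixels are square), "cx", "cy" (the principal point, pixels), "extrinsics" (4x4, takes a point from camera to world coordinates). Camera axes: x right, y down, z forward; pixel columns grow to the right and rows downward; lengths in m; the calibration is good to about 2 mm. A picture is of the moment at which its call begins: read the wrist's pose just before it. calibration takes no time and is no camera call; for the wrist camera it gives the pose at the moment of the call.
- env.close_job(): hands the job in, once; it reports no verdict.
The state is a dict: "time_s": time; "q": joint angles; "qvel": joint speeds; "joint_efforts": joint torques, N m; "position": TCP position; "tool_rot": TCP orientation; "ft_force": force on the tool from outside, world axes, zero at the start; "wrist_torque": the same for the moment, N m; "grip_width": finger opening in m.
Only numpy, scipy, OpenCV 4.12 (cv2) and the standard library are available. Lean on these libraries where they do the work, as an engineer would, in place of code of your own. Each camera call takes 0.05 s, during which the arm holds its last target. There are 200 camera calls.

## Working session

There is one attempt and no reset: what is moved stays moved. The work goes in short steps, Python scripts to look and compute and a shell command to move; the robot and the scene stay as the last step left them, time stands still between calls to the robot, and variables do not carry over. Pictures are saved under pics/ and viewed, about 8 in all and at most 12, crops included, and the job is handed in when it is done.

```bash
ls; mkdir -p pics; cat > h.py <<'E'
import numpy as np, cv2
from rig import sensors, cams, env
def shot(n,f=None):
    c=cams.calibration(n); im,d=cams.get_image(n)
    if f: cv2.imwrite('pics/'+f,im)
    fl=im.shape[0]/2/np.tan(np.radians(c['vertical_fov']/2))
    v,u=np.mgrid[:im.shape[0],:im.shape[1]]
    P=np.stack([(u-c['cx'])/fl*d,(v-c['cy'])/fl*d,d],-1)
    T=np.array(c['extrinsics']); W=P@T[:3,:3].T+T[:3,3]; W[d==0]=np.nan
    return im,d,W
E
python3 - <<'E'
from h import *
for n in('scene','side'):
    im,d,W=shot(n,n+'0.png'); np.save(n+'0.npy',W); print(cams.calibration(n))
print(sensors.observe())
E
```

```text
pics
{'vertical_fov': 49.948613734759945, 'cx': 322.2007793991817, 'cy': 197.43598971096938, 'extrinsics': array([[ 0.78479016,  0.44583241, -0.43050885,  1.0585083 ],
       [ 0.61969072, -0.55398006,  0.55595818, -0.69350934],
       [ 0.00937085, -0.70309285, -0.71103631,  0.96441643],
       [ 0.        ,  0.        ,  0.        ,  1.        ]])}
{'vertical_fov': 46.2234880555333, 'cx': 327.7098694319359, 'cy': 201.4858968358275, 'extrinsics': array([[ 0.99963363, -0.01367561,  0.02335766,  0.48144619],
       [-0.02679767, -0.62140706,  0.78302947, -1.23040466],
       [ 0.00380621, -0.78336853, -0.62154587,  1.06550894],
       [ 0.        ,  0.        ,  0.        ,  1.        ]])}
{'time_s': 0.1, 'q': array([-8.63608827e+01,  2.18368414e+01,  7.43795052e+01, -2.63531334e-04,
        8.38584119e+01, -1.23340008e+01]), 'qvel': array([ 0.011483  , -0.06763274, -0.18876358,  0.05956459, -0.0795961 ,
        0.0361229 ]), 'joint_efforts': array([ 3.29177812e-03, -4.49222016e+01, -2.31660050e+01, -2.22379272e-04,
        3.66255947e-03, -1.35694404e-05]), 'position': array([ 0.15134632, -0.52846125,  0.20888158]), 'tool_rot': array([[-8.73808702e-05,  2.75186743e-01, -9.61390789e-01],
       [ 1.30186128e-03, -9.61389946e-01, -2.75186620e-01],
       [-9.99999149e-01, -1.27564349e-03, -2.74247876e-04]]), 'ft_force': array([-0.34298535, -0.57754367,  0.46424763]), 'wrist_torque': array([0.02913619, 0.02195365, 0.00752512]), 'grip_width': 0.0853096769245253}
```

View pics/scene0.png

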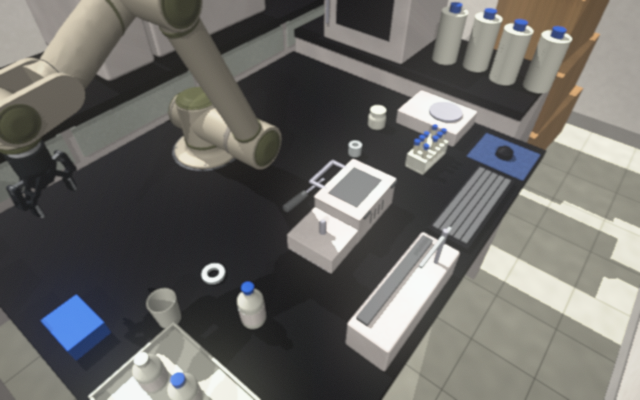

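View pics/side0.png

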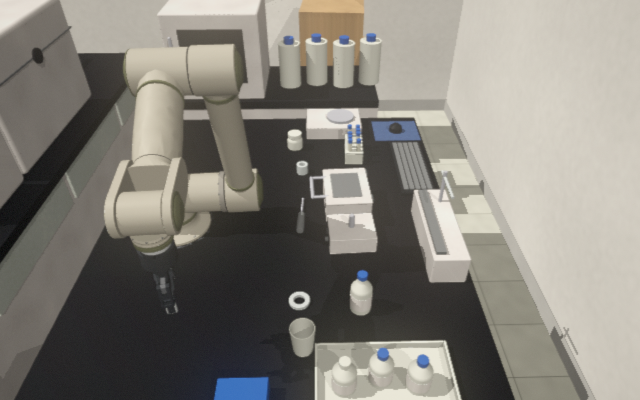

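The scene view shows the sleeve at (355,148), the low ring at (213,273), the shaft at (323,227), the bar at about (318,172) and the screwdriver at (297,200). In the side view the sleeve is at (302,168) and the shaft at (351,220).

```bash
python3 - <<'E'
from h import *
def box(W,u0,u1,v0,v1,z0,z1):
    p=W[v0:v1,u0:u1].reshape(-1,3); p=p[np.isfinite(p[:,2])]; return p[(p[:,2]>z0)&(p[:,2]<z1)]
def circ(p): 
    (c,r)=cv2.minEnclosingCircle(p[:,:2].astype(np.float32)); return np.round(c,4),round(r,4),len(p)
for n,S,D,L,SH,JB,RB in (('scene',(343,368,136,162),(285,360,195,270),(315,400,155,225),(315,332,215,238),(285,330,150,215),(195,230,258,290)),('side',(293,312,158,178),(322,382,210,256),(318,376,165,215),(343,358,210,230),(292,322,170,240),(285,315,288,312))):
    W=np.load(n+'0.npy'); print(n)
    p=box(W,*S,.034,.046); print('sleeve',circ(p),p.mean(0))
    p=box(W,*S,.01,.046); print('sleeve all',circ(p))
    p=box(W,*D,.054,.066); print('deck',cv2.minAreaRect(p[:,:2].astype(np.float32)),p[:,2].mean(), p[:,2].std())
    p=box(W,*L,.098,.112); print('lid',cv2.minAreaRect(p[:,:2].astype(np.float32)),np.median(p[:,2]))
    p=box(W,*SH,.075,.115); print('shaft',circ(p),p.mean(0))
    p=box(W,*SH,.1,.115); print('shafttop',circ(p) if len(p) else 0,p.mean(0))
    p=box(W,*JB,.085,.115); print('bar',cv2.minAreaRect(p[:,:2].astype(np.float32)),len(p))
    p=box(W,*JB,.006,.05); print('driver',cv2.minAreaRect(p[:,:2].astype(np.float32)),p[:,2].max(),len(p))
    p=box(W,*RB,.006,.03); print('ring',circ(p))
E
```

```text
scene
sleeve (array([0.4295, 0.3031]), 0.023, 76) [0.42915216 0.30158683 0.03915221]
sleeve all (array([0.4296, 0.3025]), 0.0236, 160)
deck ((0.5954856872558594, -0.08956771343946457), (0.1504441350698471, 0.1363420933485031), 3.0235981941223145) 0.05985559467354144 0.0019440061636806024
lid ((0.5682520270347595, 0.03836352378129959), (0.2096041440963745, 0.2793335020542145), 2.8149142265319824) 0.10453667059158689
shaft (array([ 0.5962, -0.0916]), 0.0092, 78) [ 0.59794534 -0.09381044  0.09516801]
shafttop (array([ 0.5959, -0.0916]), 0.0088, 34) [ 0.59657048 -0.09207709  0.10555524]
bar ((0.4922751188278198, 0.023860186338424683), (0.055885497480630875, 0.17566882073879242), 37.72663879394531) 375
driver ((0.38900241255760193, 0.04762709140777588), (0.10017865151166916, 0.21894320845603943), 2.447721242904663) 0.02965468160486051 246
ring (array([ 0.4299, -0.3486]), 0.0311, 258)
side
sleeve (array([0.4273, 0.3019]), 0.0263, 51) [0.42432069 0.29953426 0.03974021]
sleeve all (array([0.4231, 0.3012]), 0.0276, 122)
deck ((0.590564489364624, -0.08314870297908783), (0.15086176991462708, 0.15452589094638824), 2.483311653137207) 0.059509608393010005 0.002383863211878169
lid ((0.5765788555145264, 0.04274241626262665), (0.18352602422237396, 0.2712242901325226), 1.7349867820739746) 0.10396734665068874
shaft (array([ 0.5939, -0.0677]), 0.0369, 60) [ 0.59129267 -0.09560728  0.09362473]
shafttop (array([ 0.5911, -0.0961]), 0.0091, 23) [ 0.59089994 -0.09528871  0.10539175]
bar ((0.47891002893447876, 0.06769999861717224), (0.042609646916389465, 0.12623339891433716), 2.6247305870056152) 120
driver ((0.4429355263710022, 0.12031549960374832), (0.10368327796459198, 0.36446768045425415), 1.869779109954834) 0.02898884449263095 219
ring (array([ 0.4268, -0.3506]), 0.0315, 205)
```

```bash
python3 -m crank '{"hand":[0,0,0,0,0],"translation":[[-0.04,-0.116,-0.209],[-0.04,-0.116,-0.209],[-0.04,-0.116,-0.209],[-0.04,-0.116,-0.209],[-0.04,-0.116,-0.209]],"dr":[[-0.67,0,0],[-0.67,0,0],[-0.67,0,0],[-0.67,0,0],[-0.67,0,0]]}' 40; cat >> h.py <<'E'
def go(x,y,z,yaw,ref=None):
    "tool-frame shift and turn to TCP (x,y,z), pointing down, jaw axis at yaw deg"
    from scipy.spatial.transform import Rotation as Ro
    s=sensors.observe(); R=np.array(s['tool_rot']); a=np.radians(yaw)
    X=np.array([0,0,-1.]);Y=np.array([np.cos(a),np.sin(a),0]); G=np.c_[X,Y,np.cross(X,Y)]
    print('t',np.round(R.T@(np.array([x,y,z])-s['position']),4),'dr',np.round(Ro.from_matrix(R.T@G).as_rotvec(),4),'pos',np.round(s['position'],4),'F',np.round(s['ft_force'],2),'w',round(s['grip_width'],4),'time',s['time_s'])
E
python3 -c "
from h import *
go(.40,0,.25,2.7);go(.428,.302,.25,2.7)"
```

```text
time_s: 0.6
position: [0.3216, -0.3577, 0.2497]
tool_rot: [[0.0, 0.816, -0.578], [0.0, -0.578, -0.816], [-1.0, -0.0, -0.0]]
ft_force: [-0.7, -0.7, -0.4]
grip_width: 0.0854
t [-1.000e-04 -1.428e-01 -3.372e-01] dr [-6.635e-01 -4.000e-04  0.000e+00] pos [ 0.3216 -0.3577  0.2497] F [-0.66 -0.74 -0.45] w 0.0854 time 0.6
t [-0.     -0.2945 -0.5998] dr [-6.635e-01 -4.000e-04  0.000e+00] pos [ 0.3216 -0.3577  0.2497] F [-0.66 -0.74 -0.45] w 0.0854 time 0.6
```

```bash
python3 -m crank '{"hand":[0,0,0,0,0],"translation":[[0,-0.11,-0.22],[0,-0.11,-0.22],[0,-0.11,-0.22],[0,-0.11,-0.22],[0,-0.11,-0.22]],"dr":[[-0.66,0,0],[-0.66,0,0],[-0.66,0,0],[-0.66,0,0],[-0.66,0,0]]}'
python3 -c "
from h import *
go(.428,.302,.25,2.7)"
```

```text
time_s: 1.1
position: [0.3588, -0.1147, 0.2493]
tool_rot: [[-0.0, 0.999, 0.043], [0.0, 0.043, -0.999], [-1.0, -0.0, -0.0]]
ft_force: [1.3, -0.5, 0.1]
grip_width: 0.0853
t [-0.0006  0.087  -0.4133] dr [-0.0043 -0.0002  0.    ] pos [ 0.3588 -0.1147  0.2493] F [ 1.27 -0.51  0.11] w 0.0853 time 1.1
```

```bash
python3 -m crank '{"hand":[0,0,0,0,0],"translation":[[0,0.045,-0.21],[0,0.045,-0.21],[0,0.045,-0.21],[0,0.045,-0.21],[0,0.045,-0.21]],"dr":[[0,0,0],[0,0,0],[0,0,0],[0,0,0],[0,0,0]]}'
python3 -m crank '{"hand":[0,0,0,0,0],"translation":[[0.05,0.042,-0.203],[0.05,0.042,-0.203],[0.05,0.042,-0.203],[0.05,0.042,-0.203],[0.05,0.042,-0.203]],"dr":[[0,0,0],[0,0,0],[0,0,0],[0,0,0],[0,0,0]]}'
python3 - <<'E'
from h import *
go(.428,.302,.2,2.7)
im,d,W=shot('wrist','w1.png'); np.save('w1.npy',W)
E
```

```text
time_s: 1.6
position: [0.3958, 0.0985, 0.2493]
tool_rot: [[-0.0, 0.999, 0.043], [0.001, 0.043, -0.999], [-1.0, -0.0, -0.001]]
ft_force: [0.0, -0.9, -0.9]
grip_width: 0.0853
time_s: 2.1
position: [0.4297, 0.3026, 0.1974]
tool_rot: [[-0.003, 0.999, 0.042], [-0.0, 0.042, -0.999], [-1.0, -0.003, 0.0]]
ft_force: [0.0, -0.8, 0.0]
grip_width: 0.0855
t [-0.0026 -0.0017  0.0005] dr [-0.0056  0.0002  0.0028] pos [0.4297 0.3026 0.1974] F [ 0.02 -0.82  0.01] w 0.0855 time 2.1
```

View pics/w1.png

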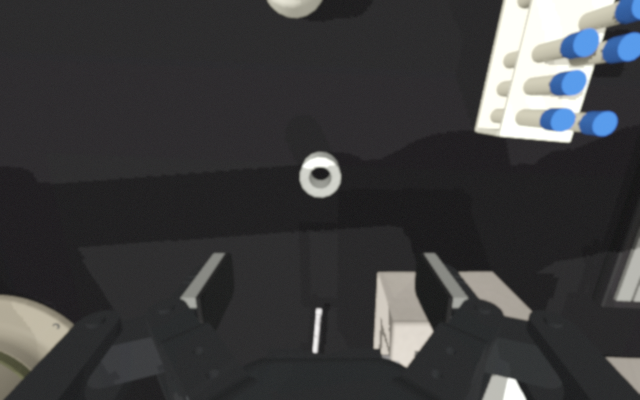

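The wrist view shows the sleeve alone at (320,175). The rack is upper right and the jar is at the top.

```bash
python3 - <<'E'
from h import *
W=np.load('w1.npy'); p=W[140:215,280:360].reshape(-1,3); p=p[np.isfinite(p[:,2])]
q=p[(p[:,2]>.034)&(p[:,2]<.048)]; print(cv2.minEnclosingCircle(q[:,:2].astype(np.float32)),q.mean(0),len(q))
go(*q.mean(0)[:2],.009,2.7)
E
```

```text
((0.42519769072532654, 0.3025912344455719), 0.022043589502573013) [0.42538749 0.30319708 0.03835085] 908
t [ 0.1885 -0.0039 -0.0012] dr [-0.0056  0.0003  0.0028] pos [0.4298 0.3023 0.1975] F [-0.74  0.46 -0.63] w 0.0854 time 2.15
```

```bash
python3 -m crank '{"hand":[0,0,0,0,0],"translation":[[0.05,-0.0042,-0.001],[0.1,-0.0042,-0.001],[0.14,-0.0042,-0.001],[0.17,-0.0042,-0.001],[0.187,-0.0042,-0.001]],"dr":[[0,0,0],[0,0,0],[0,0,0],[0,0,0],[0,0,0]]}'
python3 -m crank '{"hand":[120,255,255,255,255],"translation":[[0,0,0],[0,0,0],[0,0,0],[0,0,0],[0,0,0]],"dr":[[0,0,0],[0,0,0],[0,0,0],[0,0,0],[0,0,0]]}' 40
python3 -m crank '{"hand":[255,255,255],"translation":[[0,0,0],[0,0,0],[0,0,0]],"dr":[[0,0,0],[0,0,0],[0,0,0]]}' 40
```

```text
time_s: 2.65
position: [0.4252, 0.2985, 0.0104]
tool_rot: [[-0.003, 0.999, 0.037], [-0.002, 0.037, -0.999], [-1.0, -0.003, 0.001]]
ft_force: [0.2, 0.8, -0.4]
grip_width: 0.0852
time_s: 3.15
position: [0.4268, 0.3, 0.0144]
tool_rot: [[0.003, 0.999, 0.038], [0.001, 0.038, -0.999], [-1.0, 0.003, -0.0]]
ft_force: [-2.4, -2.8, 8.6]
grip_width: 0.0402
time_s: 3.45
position: [0.4268, 0.3, 0.0144]
tool_rot: [[0.003, 0.999, 0.038], [0.001, 0.038, -0.999], [-1.0, 0.003, -0.001]]
ft_force: [-1.8, -1.8, 8.5]
grip_width: 0.04
```

```bash
python3 -m crank '{"hand":[255,255,255,255,255],"translation":[[-0.01,0,0],[-0.05,0,0],[-0.1,0,0],[-0.12,0,0],[-0.12,0,0]],"dr":[[0,0,0],[0,0,0],[0,0,0],[0,0,0],[0,0,0]]}'
python3 - <<'E'
from h import *
go(.594,-.094,.2,2.7)
im,d,W=shot('wrist'); np.save('w2.npy',W); s=shot('side')[0]; sc=shot('scene')[0]
a=cv2.resize(im[180:400,160:480],(640,440)); b=cv2.resize(s[120:220,260:360],(300,300));c=cv2.resize(sc[100:200,305:405],(300,300))
cv2.imwrite('pics/g.png',np.hstack([cv2.resize(a,(480,300)),b])); 
E
```

```text
time_s: 3.95
position: [0.4275, 0.3007, 0.1365]
tool_rot: [[0.007, 0.999, 0.038], [0.003, 0.038, -0.999], [-1.0, 0.007, -0.003]]
ft_force: [0.7, 0.1, -2.9]
grip_width: 0.0399
t [-0.0634  0.1517  0.4006] dr [-0.0089 -0.0027 -0.0075] pos [0.4275 0.3007 0.1365] F [ 0.69  0.11 -2.86] w 0.0399 time 3.95
```

View pics/g.png

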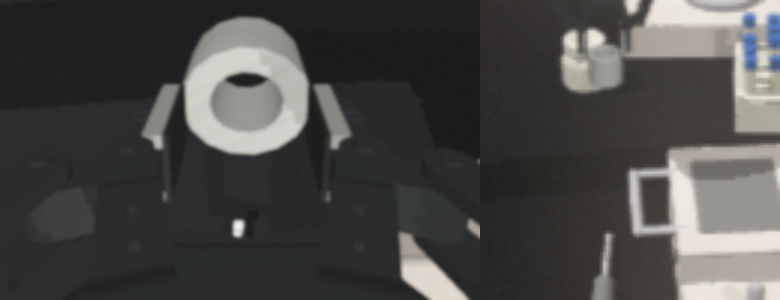

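The wrist crop shows the sleeve held upright between the pads, with the bore open. The side crop shows it lifted clear of the bench.

```bash
cat >> h.py <<'E'
def sleeve(W,z0,z1):
    "top annulus plane/centre in the held state"
    s=sensors.observe(); t=np.array(s['position']); 
    p=W.reshape(-1,3); p=p[np.isfinite(p[:,2])]
    p=p[(np.hypot(*(p[:,:2]-t[:2]).T)<.03)&(p[:,2]>t[2]+z0)&(p[:,2]<t[2]+z1)]
    h,e=np.histogram(p[:,2],bins=np.arange(t[2]+z0,t[2]+z1,.002)); print('hist',dict(zip(np.round(e-t[2],3),h)))
    k=e[np.argmax(h)]+.001; q=p[abs(p[:,2]-k)<.004]
    A=np.c_[q[:,:2]-t[:2],np.ones(len(q))]; co=np.linalg.lstsq(A,q[:,2]-t[2],rcond=None)[0]
    print('circle-tcp',np.array(cv2.minEnclosingCircle(q[:,:2].astype(np.float32))[0])-t[:2],cv2.minEnclosingCircle(q[:,:2].astype(np.float32))[1],'mean',q.mean(0)-t,'plane',co,len(q))
E
python3 - <<'E'
from h import *
sleeve(np.load('w2.npy'),-.03,.05)
E
```

```text
hist {np.float64(-0.03): np.int64(0), np.float64(-0.028): np.int64(0), np.float64(-0.026): np.int64(0), np.float64(-0.024): np.int64(0), np.float64(-0.022): np.int64(0), np.float64(-0.02): np.int64(0), np.float64(-0.018): np.int64(0), np.float64(-0.016): np.int64(0), np.float64(-0.014): np.int64(0), np.float64(-0.012): np.int64(3), np.float64(-0.01): np.int64(64), np.float64(-0.008): np.int64(105), np.float64(-0.006): np.int64(111), np.float64(-0.004): np.int64(99), np.float64(-0.002): np.int64(128), np.float64(0.0): np.int64(118), np.float64(0.002): np.int64(135), np.float64(0.004): np.int64(141), np.float64(0.006): np.int64(124), np.float64(0.008): np.int64(152), np.float64(0.01): np.int64(148), np.float64(0.012): np.int64(152), np.float64(0.014): np.int64(169), np.float64(0.016): np.int64(162), np.float64(0.018): np.int64(180), np.float64(0.02): np.int64(181), np.float64(0.022): np.int64(192), np.float64(0.024): np.int64(203), np.float64(0.026): np.int64(588), np.float64(0.028): np.int64(3121), np.float64(0.03): np.int64(134), np.float64(0.032): np.int64(100), np.float64(0.034): np.int64(114), np.float64(0.036): np.int64(115), np.float64(0.038): np.int64(114), np.float64(0.04): np.int64(129), np.float64(0.042): np.int64(137), np.float64(0.044): np.int64(136), np.float64(0.046): np.int64(143), np.float64(0.048): np.int64(152)}
circle-tcp [0.00195045 0.00589238] 0.026165179908275604 mean [0.00263486 0.00475629 0.02866552] plane [ 0.00442882 -0.00166053  0.02866174] 3994
```

```bash
python3 -m crank '{"hand":[255,255,255,255,255],"translation":[[-0.05,0.01,0.01],[-0.065,0.03,0.05],[-0.065,0.05,0.1],[-0.065,0.065,0.145],[-0.065,0.075,0.19]],"dr":[[-0.01,0,0],[-0.01,0,0],[-0.01,0,0],[-0.01,0,0],[-0.01,0,0]]}'
python3 -m crank '{"hand":[255,255,255,255,255],"translation":[[0,0.015,0.045],[0,0.03,0.09],[0,0.045,0.135],[0,0.06,0.18],[0,0.074,0.225]],"dr":[[0,0,0],[0,0,0],[0,0,0],[0,0,0],[0,0,0]]}'
python3 -m crank '{"hand":[255,255,255],"translation":[[0,0,0.04],[0,0,0.055],[0,0,0.055]],"dr":[[0,0,0],[0,0,0],[0,0,0]]}'
python3 - <<'E'
from h import *
go(.594,-.094,.2,2.7)
im,d,W=shot('wrist','w3.png'); np.save('w3.npy',W); go(.594,-.094,.2,2.7)
E
```

```text
time_s: 4.6
position: [0.5085, 0.111, 0.1958]
tool_rot: [[-0.003, 0.999, 0.048], [0.0, 0.048, -0.999], [-1.0, -0.003, -0.0]]
ft_force: [0.0, 0.9, -1.9]
grip_width: 0.0399
time_s: 5.1
position: [0.5929, -0.11, 0.1955]
tool_rot: [[-0.003, 0.999, 0.048], [0.001, 0.048, -0.999], [-1.0, -0.003, -0.002]]
ft_force: [-0.4, -0.4, -1.9]
grip_width: 0.0397
time_s: 5.4
position: [0.5951, -0.1648, 0.1955]
tool_rot: [[-0.003, 0.999, 0.045], [0.001, 0.045, -0.999], [-1.0, -0.003, -0.002]]
ft_force: [-0.1, 1.6, -2.3]
grip_width: 0.0397
t [-0.0044  0.0021 -0.0708] dr [-0.0019 -0.0015  0.0029] pos [ 0.5951 -0.1648  0.1955] F [-0.14  1.56 -2.33] w 0.0397 time 5.4
t [-0.004   0.0021 -0.0691] dr [-0.0003 -0.0018  0.0024] pos [ 0.5952 -0.1631  0.1959] F [ 0.1   0.68 -1.48] w 0.0399 time 5.45
```

View pics/w3.png

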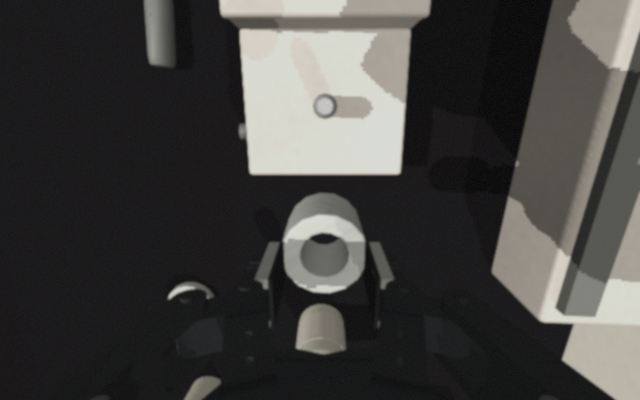

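The wrist view shows the shaft top at (325,106), the deck's front and right edges, and the held sleeve's rim centred at about (325,255).

```bash
cat >> h.py <<'E'
def rel(W,im,sh,sl):
    def pick(b,z0,z1):
        q=W[b[2]:b[3],b[0]:b[1]].reshape(-1,3); return q[(q[:,2]>z0)&(q[:,2]<z1)]
    a=pick(sh,.1,.118); zt=np.median(a[:,2]); a=a[abs(a[:,2]-zt)<.003]
    ca=cv2.minEnclosingCircle(a[:,:2].astype(np.float32)); print('shaft top',ca,a.mean(0),len(a))
    p=W[sl[2]:sl[3],sl[0]:sl[1]].reshape(-1,3); p=p[np.isfinite(p[:,2])]
    h,e=np.histogram(p[:,2],bins=np.arange(.05,.35,.002)); k=e[h.argmax()]+.001
    q=p[abs(p[:,2]-k)<.0035]; cq=cv2.minEnclosingCircle(q[:,:2].astype(np.float32))
    A=np.c_[q[:,:2]-q[:,:2].mean(0),np.ones(len(q))]; co=np.linalg.lstsq(A,q[:,2],rcond=None)[0]
    print('sleeve top',cq,q.mean(0),'tilt',co[:2],len(q)); print('bbox centre',(q[:,:2].max(0)+q[:,:2].min(0))/2,np.ptp(q[:,:2],axis=0))
E
python3 - <<'E'
from h import *
W=np.load('w3.npy'); im=cv2.imread('pics/w3.png'); rel(W,im,(305,345,88,126),(283,367,200,300))
d=W[30:180,230:420].reshape(-1,3); d=d[(d[:,2]>.055)&(d[:,2]<.065)]; print(cv2.minAreaRect(d[:,:2].astype(np.float32)),d[:,2].mean())
E
```

```text
shaft top ((0.5929915904998779, -0.09168078750371933), 0.00898814108222723) [ 0.59283657 -0.09162955  0.10552041] 364
sleeve top ((0.5964095592498779, -0.16367362439632416), 0.02363894321024418) [ 0.59599252 -0.16101142  0.21919201] tilt [-0.00527772 -0.00410375] 3939
bbox centre [ 0.59619487 -0.16206579] [0.04112046 0.04331519]
((0.5927411317825317, -0.09244704246520996), (0.15024109184741974, 0.1275135576725006), 2.6595511436462402) 0.0585993507963341
```

```bash
cat >> h.py <<'E'
def annulus(W,sl,zt=None,R=.022,r=.012,b=.0025):
    from scipy.optimize import minimize
    p=W[sl[2]:sl[3],sl[0]:sl[1]].reshape(-1,3); p=p[np.isfinite(p[:,2])]
    if zt is None:
        h,e=np.histogram(p[:,2],bins=np.arange(.05,.35,.002)); zt=e[h.argmax()]+.001
    q=p[abs(p[:,2]-zt)<b]; zt=np.median(q[:,2]); q=p[abs(p[:,2]-zt)<b]
    def f(c):
        d=np.hypot(*(q[:,:2]-c).T); return np.minimum(np.maximum(0,np.maximum(d-R,r-d)),.003).sum()
    m=minimize(f,np.median(q[:,:2],0),method='Nelder-Mead'); print('annulus',m.x,zt,'res',f(m.x)/len(q),len(q)); return m.x
E
python3 - <<'E'
from h import *
W=np.load('w3.npy'); c=annulus(W,(275,375,200,300)); annulus(W,(283,367,200,300),b=.0015)
s=np.array([.593,-.0918]); print(s-c)
t=np.array(sensors.observe()['position']); g=t[:2]+s-c; print(g); go(*g,.14,2.7)
E
```

```text
annulus [ 0.59610462 -0.16220925] 0.21931490579121024 res 1.061753250299523e-05 3807
annulus [ 0.59611171 -0.16223824] 0.21931251802795856 res 5.539222316092337e-06 3598
[-0.00310462  0.07040925]
[ 0.59207288 -0.09270778]
t [ 0.0561  0.0003 -0.0704] dr [-0.0003 -0.0018  0.0024] pos [ 0.5952 -0.1631  0.1959] F [ 0.1   0.68 -1.48] w 0.0399 time 5.45
```

```bash
python3 -m crank '{"hand":[255,255,255,255,255],"translation":[[0,0.0003,-0.04],[0.01,0.0003,-0.07],[0.045,0.0003,-0.0704],[0.056,0.0003,-0.0704],[0.056,0.0003,-0.0704]],"dr":[[0,0,0],[0,0,0],[0,0,0],[0,0,0],[0,0,0]]}'
python3 - <<'E'
from h import *
go(.5921,-.0927,.12,2.7)
im,d,W=shot('wrist'); np.save('w4.npy',W); annulus(W,(270,380,200,310))
s=shot('side')[0]; sc=shot('scene')[0]
cv2.imwrite('pics/p4.png',np.hstack([cv2.resize(im[190:310,260:390],(325,300)),cv2.resize(s[180:260,310:390],(300,300)),cv2.resize(sc[180:280,280:337+0],(171,300))]))
E
```

```text
time_s: 5.95
position: [0.5917, -0.0916, 0.1399]
tool_rot: [[-0.004, 0.999, 0.049], [0.002, 0.049, -0.999], [-1.0, -0.004, -0.002]]
ft_force: [-0.8, -0.1, -1.4]
grip_width: 0.04
t [0.0199 0.0004 0.0012] dr [ 0.002  -0.0017  0.0038] pos [ 0.5917 -0.0916  0.1399] F [-0.81 -0.12 -1.39] w 0.04 time 5.95
annulus [ 0.59257189 -0.08889234] 0.16377819902998697 res 9.598232633268423e-06 3801
```

View pics/p4.png

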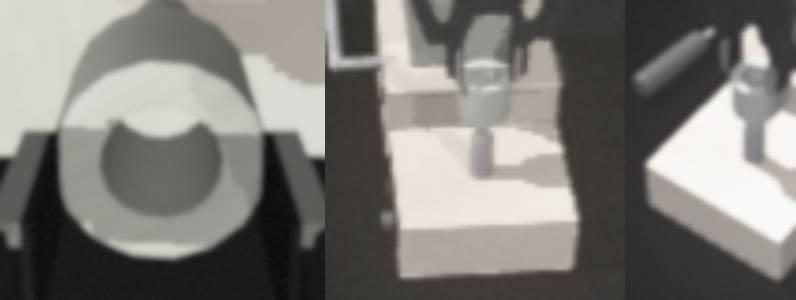

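The wrist crop shows the sleeve rim over the shaft with the bore centred in x. The side and scene crops show the sleeve just above the shaft tip. My last fix left it about 3 mm too far in +y, so I'll correct that while stepping down gently.

```bash
python3 -c "
from h import *
W=shot('wrist')[2]; annulus(W,(270,380,200,310)); go(.5921,-.0945,.12,2.7)"
python3 -m crank '{"hand":[255,255,255,255,255],"translation":[[0,0.0003,0.0025],[0,0.0003,0.0025],[0.008,0.0003,0.0025],[0.014,0.0003,0.0025],[0.018,0.0003,0.0025]],"dr":[[0,0,0],[0,0,0],[0,0,0],[0,0,0],[0,0,0]]}'
python3 -c "
from h import *
go(.5921,-.0945,.076,2.7); W=shot('wrist')[2]; annulus(W,(270,380,200,310)); go(.5921,-.0945,.076,2.7)"
```

```text
annulus [ 0.59400132 -0.090433  ] 0.16661333140239476 res 1.2346374111312004e-05 3798
t [ 0.0228 -0.0012  0.0012] dr [ 0.0004  0.0008 -0.0021] pos [ 0.5932 -0.0932  0.1428] F [ 0.28 -0.81 -0.86] w 0.0401 time 6.15
time_s: 6.65
position: [0.5927, -0.0952, 0.1224]
tool_rot: [[-0.001, 0.999, 0.048], [0.001, 0.048, -0.999], [-1.0, -0.001, -0.001]]
ft_force: [-0.5, 0.9, -0.6]
grip_width: 0.04
t [ 0.0464 -0.0005 -0.0007] dr [ 0.0007 -0.0006  0.0012] pos [ 0.5927 -0.0952  0.1224] F [-0.46  0.85 -0.61] w 0.04 time 6.65
annulus [ 0.59359564 -0.09251094] 0.14630580255194375 res 1.3829155087141992e-05 3808
t [ 0.0459 -0.0003 -0.0006] dr [ 0.0009 -0.0008  0.002 ] pos [ 0.5925 -0.0951  0.1219] F [-0.37  0.65 -3.01] w 0.0398 time 6.7
```

```bash
python3 -m crank '{"hand":[255,255,255,255,255],"translation":[[0.003,-0.0004,-0.0006],[0.006,-0.0004,-0.0006],[0.009,-0.0004,-0.0006],[0.012,-0.0004,-0.0006],[0.012,-0.0004,-0.0006]],"dr":[[0,0,0],[0,0,0],[0,0,0],[0,0,0],[0,0,0]]}'
python3 -c "
from h import *
W=shot('wrist')[2]; annulus(W,(270,380,200,310)); go(.5921,-.0945,.076,2.7)"
```

```text
time_s: 7.2
position: [0.5924, -0.0946, 0.111]
tool_rot: [[-0.001, 0.999, 0.048], [0.0, 0.048, -0.999], [-1.0, -0.001, -0.0]]
ft_force: [-0.4, -0.3, -1.1]
grip_width: 0.0399
annulus [ 0.59327808 -0.09206847] 0.13487563720592854 res 1.3270207180358002e-05 3816
t [ 0.0352 -0.0004 -0.0002] dr [ 0.0009 -0.0001  0.0003] pos [ 0.5925 -0.0947  0.1112] F [-0.53 -0.4  -1.11] w 0.0399 time 7.25
```

```bash
python3 -m crank '{"hand":[255,255,255,255,255],"translation":[[0.006,0,0],[0.013,0,0],[0.02,0,0],[0.026,0,0],[0.031,0,0]],"dr":[[0,0,0],[0,0,0],[0,0,0],[0,0,0],[0,0,0]]}'
python3 -m crank '{"hand":[255,255,255,255,255],"translation":[[0.002,0,0],[0.004,0,0],[0.006,0,0],[0.007,0,0],[0.007,0,0]],"dr":[[0,0,0],[0,0,0],[0,0,0],[0,0,0],[0,0,0]]}'
```

```text
time_s: 7.75
position: [0.5924, -0.0946, 0.0796]
tool_rot: [[-0.001, 0.999, 0.048], [0.0, 0.048, -0.999], [-1.0, -0.001, -0.0]]
ft_force: [-0.5, 0.1, -2.0]
grip_width: 0.0398
time_s: 8.25
position: [0.5927, -0.0948, 0.0745]
tool_rot: [[0.001, 0.999, 0.048], [-0.001, 0.048, -0.999], [-1.0, 0.001, 0.001]]
ft_force: [-2.6, 0.1, 5.1]
grip_width: 0.0401
```

```bash
python3 -m crank '{"hand":[150,80,0,0,0],"translation":[[0,0,0],[0,0,0],[0,0,0],[0,0,0],[0,0,0]],"dr":[[0,0,0],[0,0,0],[0,0,0],[0,0,0],[0,0,0]]}'
python3 -m crank '{"hand":[0,0,0,0,0],"translation":[[0,0,0],[-0.02,0,0],[-0.06,0,0],[-0.1,0,0],[-0.13,0,0]],"dr":[[0,0,0],[0,0,0],[0,0,0],[0,0,0],[0,0,0]]}'
python3 -m crank '{"hand":[0,0],"translation":[[0,0,0.05],[0,0,0.06]],"dr":[[0,0,0],[0,0,0]]}'
python3 - <<'E'
from h import *
go(.47,.068,.25,2.7)
im,d,W=shot('wrist','w5.png'); np.save('w5.npy',W); s=shot('scene'); 
cv2.imwrite('pics/p5.png',np.hstack([im,cv2.resize(s[0][180:280,280:320],(160,400))]))
E
```

```text
time_s: 8.75
position: [0.5926, -0.0947, 0.0734]
tool_rot: [[0.0, 0.999, 0.048], [-0.0, 0.048, -0.999], [-1.0, 0.0, 0.0]]
ft_force: [-0.0, 0.0, 0.9]
grip_width: 0.0849
time_s: 9.25
position: [0.5929, -0.0948, 0.206]
tool_rot: [[0.002, 0.999, 0.048], [-0.001, 0.048, -0.999], [-1.0, 0.002, 0.001]]
ft_force: [0.6, 0.0, 0.1]
grip_width: 0.0853
time_s: 9.45
position: [0.5956, -0.158, 0.204]
tool_rot: [[0.002, 0.999, 0.046], [-0.002, 0.046, -0.999], [-1.0, 0.001, 0.002]]
ft_force: [-0.2, -0.2, -0.1]
grip_width: 0.0857
t [-0.0466 -0.1151 -0.2314] dr [-0.0015  0.002  -0.0014] pos [ 0.5956 -0.158   0.204 ] F [-0.23 -0.16 -0.1 ] w 0.0857 time 9.45
```

View pics/p5.png

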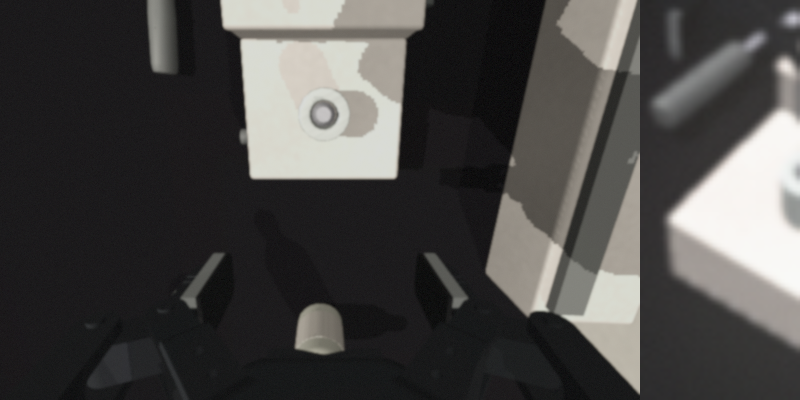

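The wrist view shows the sleeve around the shaft at (323,113), with the shaft tip protruding at its centre and the hand clear.

```bash
python3 -m crank '{"hand":[0,0,0,0,0],"translation":[[-0.02,-0.03,-0.03],[-0.02,-0.07,-0.06],[-0.02,-0.1,-0.1],[-0.02,-0.12,-0.12],[-0.02,-0.12,-0.12]],"dr":[[0,0,0],[0,0,0],[0,0,0],[0,0,0],[0,0,0]]}'
python3 - <<'E'
from h import *
W=np.load('w5.npy'); p=W[85:142,293:353].reshape(-1,3)
q=p[(p[:,2]>.09)&(p[:,2]<.104)]; print('rim z',np.median(q[:,2])); annulus(W,(293,353,85,142),zt=np.median(q[:,2]))
d=W[45:175,250:400].reshape(-1,3); d=d[(d[:,2]>.05)&(d[:,2]<.07)]; print('deck z',np.median(d[:,2]))
go(.47,.068,.25,2.7)
im,d,W=shot('wrist','w6.png'); np.save('w6.npy',W)
E
```

```text
time_s: 10.05
position: [0.4673, -0.0373, 0.2237]
tool_rot: [[-0.001, 0.999, 0.051], [0.001, 0.051, -0.999], [-1.0, -0.001, -0.001]]
ft_force: [-0.5, -0.0, -0.5]
grip_width: 0.0855
rim z 0.0985842453839901
annulus [ 0.59359197 -0.09267148] 0.09854603688179026 res 0.00010811854828711895 1586
deck z 0.058633498604328316
t [-0.0262  0.0081 -0.105 ] dr [ 0.0041 -0.0009  0.0007] pos [ 0.4673 -0.0373  0.2237] F [-0.5  -0.03 -0.5 ] w 0.0855 time 10.05
```

View pics/w6.png

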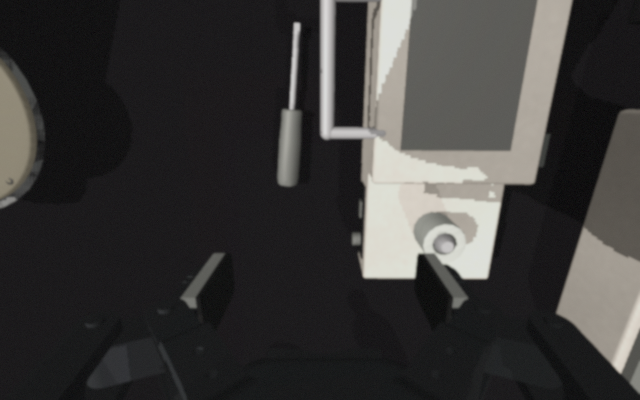

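The wrist view shows the seated sleeve at (441,241), the bar as a vertical line at u≈327 (v 0–135) and the screwdriver at (290,110). The sleeve rim is 40 mm above the deck, so it is fully home.

```bash
python3 -m crank '{"hand":[150,150,150,150,150],"translation":[[0,0,0],[0,0,-0.02],[0,0,-0.04],[0,0,-0.04],[0,0,-0.04]],"dr":[[0,0,0],[0,0,0],[0,0,0],[0,0,0],[0,0,0]]}'
python3 - <<'E'
from h import *
for f in ('w6.npy',None):
    W=np.load(f) if f else shot('wrist','w7.png')[2]
    p=W[:250,240:420].reshape(-1,3); p=p[(p[:,2]>.085)&(p[:,2]<.112)]
    b=p[(p[:,0]<.49)]; r=cv2.minAreaRect(b[:,:2].astype(np.float32))
    k=b[(b[:,0]<.478)&(b[:,1]>b[:,1].min()+.012)]
    v=cv2.fitLine(k[:,:2].astype(np.float32),cv2.DIST_HUBER,0,.01,.01).ravel()
    print(r,'line',v,'ang',np.degrees(np.arctan2(-v[0],v[1])),'z',np.percentile(k[:,2],[5,50,95]),'y',b[:,1].min(),b[:,1].max(),len(k))
    sl=v[0]/v[1]; print('bar x at y=.065',v[2]+sl*(.065-v[3]))
go(.467,.065,.15,2.7)
E
```

```text
time_s: 10.6
position: [0.4685, -0.0011, 0.2231]
tool_rot: [[-0.0, 0.999, 0.048], [-0.0, 0.048, -0.999], [-1.0, -0.0, 0.0]]
ft_force: [0.0, -0.3, 0.6]
grip_width: 0.0352
((0.4758965075016022, 0.06316705793142319), (0.03250344097614288, 0.1106824055314064), 2.7679591178894043) line [ 0.0435081  -0.99905306  0.46473423  0.07509281] ang -177.50638 z [0.10006847 0.10357688 0.10530453] y 0.007282592760614805 0.11911297895426737 1797
bar x at y=.065 0.46517375
((0.47440171241760254, 0.06765758246183395), (0.03323176130652428, 0.12041781842708588), 1.0769009590148926) line [ 0.02598049 -0.99966246  0.46553403  0.07178134] ang -178.51126 z [0.10055039 0.10358408 0.10527414] y 0.00733942550427176 0.12810520334986072 1874
bar x at y=.065 0.46571028
t [ 0.0731  0.0017 -0.0663] dr [0.0005 0.0001 0.0003] pos [ 0.4685 -0.0013  0.2231] F [ 0.5  -0.85  0.63] w 0.035 time 10.65
```

```bash
python3 -m crank '{"hand":[150,150,150,150,150],"translation":[[0,0.0002,-0.04],[0.02,0.0002,-0.068],[0.06,0.0002,-0.068],[0.073,0.0002,-0.068],[0.073,0.0002,-0.068]],"dr":[[0,0,0],[0,0,0],[0,0,0],[0,0,0],[0,0,0]]}'
python3 - <<'E'
from h import *
go(.4655,.067,.081,2.7)
im=shot('wrist')[0]; s=shot('side')[0]
cv2.imwrite('pics/p8.png',np.hstack([cv2.resize(im,(480,300)),cv2.resize(s[150:230,290:370],(300,300))]))
E
```

```text
time_s: 11.15
position: [0.4643, 0.0668, 0.1486]
tool_rot: [[-0.004, 0.999, 0.047], [0.0, 0.047, -0.999], [-1.0, -0.004, -0.001]]
ft_force: [-0.3, -0.3, -0.3]
grip_width: 0.0353
t [ 0.0676  0.0015 -0.0001] dr [ 0.0002 -0.0005  0.0042] pos [0.4643 0.0668 0.1486] F [-0.28 -0.32 -0.29] w 0.0353 time 11.15
```

View pics/p8.png

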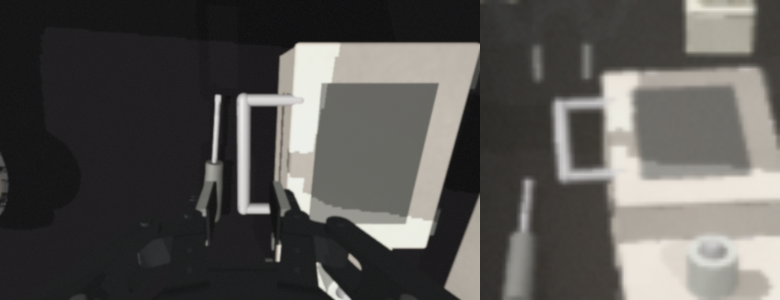

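The wrist view shows the bar at u≈243 between the two fingers (208 and 278), and the right finger is over the gap. The side crop shows the sleeve seated. Descending now.

```bash
python3 -m crank '{"hand":[150,150,150,150,150],"translation":[[0.02,0.001,0],[0.035,0.001,0],[0.05,0.001,0],[0.06,0.001,0],[0.067,0.001,0]],"dr":[[0,0,0],[0,0,0],[0,0,0],[0,0,0],[0,0,0]]}'
python3 -m crank '{"hand":[190,255,255,255,255],"translation":[[0,0,0],[0,0,0],[0,0,0],[0,0,0],[0,0,0]],"dr":[[0,0,0],[0,0,0],[0,0,0],[0,0,0],[0,0,0]]}' 40
python3 -c "
from h import *
go(.4655,.067,.081,2.7)"
```

```text
time_s: 11.75
position: [0.4664, 0.0671, 0.0836]
tool_rot: [[0.001, 0.999, 0.047], [-0.0, 0.047, -0.999], [-1.0, 0.001, 0.0]]
ft_force: [-0.4, 0.0, 1.2]
grip_width: 0.0351
time_s: 12.25
position: [0.4659, 0.0674, 0.084]
tool_rot: [[0.001, 0.999, 0.048], [-0.0, 0.048, -0.999], [-1.0, 0.0, 0.0]]
ft_force: [-3.1, -0.5, 6.8]
grip_width: -0.0002
t [ 0.003  -0.0004  0.0004] dr [ 0.001   0.0003 -0.0005] pos [0.4659 0.0674 0.084 ] F [-3.06 -0.47  6.77] w -0.0002 time 12.25
```

```bash
python3 - <<'E'
from h import *
im,d,W=shot('wrist'); s,_,S=shot('side')
cv2.imwrite('pics/p9.png',np.hstack([cv2.resize(im[150:400,160:480],(480,375)),cv2.resize(s[145:245,285:370],(319,375))]))
E
```

```text
(no output)
```

View pics/p9.png

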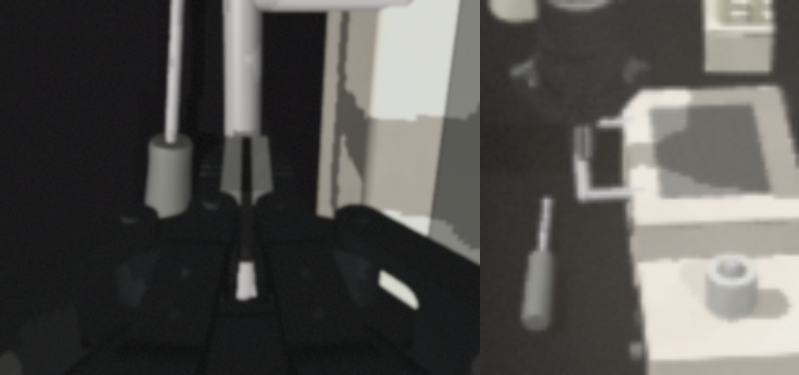

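The wrist crop shows the pads straddling the bar at about (245,140). The side crop shows the fingers on the bar, with the lid still closed. The reported width of 0 disagrees with a 12 mm bar, so I'll lift a little and check that the lid follows.

```bash
python3 -m crank '{"hand":[255,255,255,255,255],"translation":[[-0.005,0,0],[-0.01,0.0003,0],[-0.015,0.0006,0],[-0.02,0.001,0],[-0.02,0.001,0]],"dr":[[0,0,0],[0,0,0],[0,0,0],[0,0,0],[0,0,0]]}'
cat >> h.py <<'E'
def lid():
    "lid angle from the top surface of the lid and bar height near the pads, wrist+scene"
    s=sensors.observe(); o=np.array([.5855,.0725]); a=np.radians(2.7); ex=np.array([np.cos(a),np.sin(a)]); ey=np.array([-ex[1],ex[0]])
    for n in('wrist','scene','side'):
        W=shot(n)[2].reshape(-1,3); W=W[np.isfinite(W[:,2])]
        x=(W[:,:2]-o)@ex; y=(W[:,:2]-o)@ey; r=np.hypot(x-.075,W[:,2]-.1)
        m=(abs(y)<.095)&(r<.15)&(r>.03)&(W[:,2]>.09)&(x>-.09)&(x<.075)
        th=np.degrees(np.arctan2(W[m,2]-.1,.075-x[m])); 
        off=np.degrees(np.arcsin(.004/r[m])); h=th-off
        mb=(abs(y)<.06)&(abs(y)>.02)&(r>.185)&(r<.205)&(x<0)&(W[:,2]>.085)
        print(n,'lid deg',np.round(np.percentile(h,[10,25,50,75,90]),1),m.sum(),'bar deg',np.round(np.median(np.degrees(np.arctan2(W[mb,2]-.1,.075-x[mb]))),1) if mb.sum() else None,mb.sum())
    b=s['position'][:2]-o; print('tcp x,y in lid frame',np.round([b@ex,b@ey],4),'z',round(s['position'][2],4),'F',np.round(s['ft_force'],1),'w',s['grip_width'],s['time_s'])
E
python3 -c "
from h import *
lid()"
```

```text
time_s: 12.85
position: [0.4674, 0.0674, 0.1042]
tool_rot: [[0.002, 0.999, 0.048], [-0.0, 0.048, -0.999], [-1.0, 0.002, 0.0]]
ft_force: [0.4, 0.4, -0.7]
grip_width: -0.0002
wrist lid deg [-1.2 -0.7 -0.2  0.2  0.5] 58028 bar deg 1.1 1733
scene lid deg [-0.9 -0.1  0.6  1.8  3. ] 1847 bar deg 1.3 84
side lid deg [-1.6 -0.7  0.3  1.4  2.7] 1146 bar deg 0.9 32
tcp x,y in lid frame [-0.1182  0.0005] z 0.1042 F [ 0.4  0.4 -0.7] w -0.00022661395313098865 12.85
```

```bash
python3 - <<'E'
from h import *
im,d,W=shot('wrist'); t=np.array(sensors.observe()['position'])
cv2.imwrite('pics/p10.png',cv2.resize(im[190:400,200:440],(686,600)))
P=W.reshape(-1,3)
m=(abs(P[:,0]-t[0])<.06)&(abs(P[:,1]-t[1])<.02)&(P[:,2]>t[2]-.03)&(P[:,2]<t[2]+.08)
for x in np.arange(-.06,.06,.01):
    q=P[m&(abs(P[:,0]-t[0]-x)<.005)]
    if len(q): print(round(x,2),len(q),'z-tcp',np.round(np.percentile(q[:,2]-t[2],[1,10,50,90]),3))
for v in range(225,330,8):
    print(v,[tuple(np.round(W[v,u]-t,3)) for u in (300,312,326,340)])
E
```

```text
-0.04 138 z-tcp [0.074 0.076 0.078 0.08 ]
-0.03 1268 z-tcp [0.066 0.071 0.076 0.079]
-0.02 1338 z-tcp [0.063 0.068 0.076 0.078]
-0.01 1463 z-tcp [-0.002  0.001  0.065  0.077]
0.0 2980 z-tcp [-0.003  0.001  0.058  0.072]
0.01 1543 z-tcp [0.027 0.036 0.066 0.077]
0.02 981 z-tcp [0.063 0.066 0.075 0.078]
0.03 1483 z-tcp [0.066 0.071 0.077 0.079]
0.04 1138 z-tcp [-0.029 -0.024 -0.002  0.078]
0.05 1101 z-tcp [-0.002 -0.001 -0.001  0.   ]
225 [(np.float64(-0.019), np.float64(-0.034), np.float64(-0.104)), (np.float64(-0.006), np.float64(0.008), np.float64(-0.001)), (np.float64(0.002), np.float64(0.009), np.float64(0.0)), (np.float64(0.018), np.float64(-0.032), np.float64(-0.105))]
233 [(np.float64(-0.019), np.float64(-0.042), np.float64(-0.105)), (np.float64(-0.006), np.float64(0.003), np.float64(-0.0)), (np.float64(0.002), np.float64(0.004), np.float64(-0.001)), (np.float64(0.018), np.float64(-0.04), np.float64(-0.105))]
241 [(np.float64(-0.019), np.float64(-0.051), np.float64(-0.105)), (np.float64(-0.005), np.float64(0.011), np.float64(0.026)), (np.float64(0.002), np.float64(0.011), np.fl
[... 2049 characters left out ...]
float64(0.016), np.float64(0.087)), (np.float64(-0.003), np.float64(0.011), np.float64(0.08)), (np.float64(0.002), np.float64(-0.006), np.float64(0.058)), (np.float64(0.005), np.float64(0.018), np.float64(0.089))]
321 [(np.float64(-0.006), np.float64(0.017), np.float64(0.092)), (np.float64(-0.003), np.float64(0.01), np.float64(0.083)), (np.float64(0.003), np.float64(-0.009), np.float64(0.059)), (np.float64(0.005), np.float64(0.017), np.float64(0.091))]
329 [(np.float64(-0.006), np.float64(0.016), np.float64(0.094)), (np.float64(-0.003), np.float64(0.006), np.float64(0.082)), (np.float64(0.011), np.float64(-0.15), np.float64(-0.106)), (np.float64(0.005), np.float64(0.016), np.float64(0.093))]
```

View pics/p10.png

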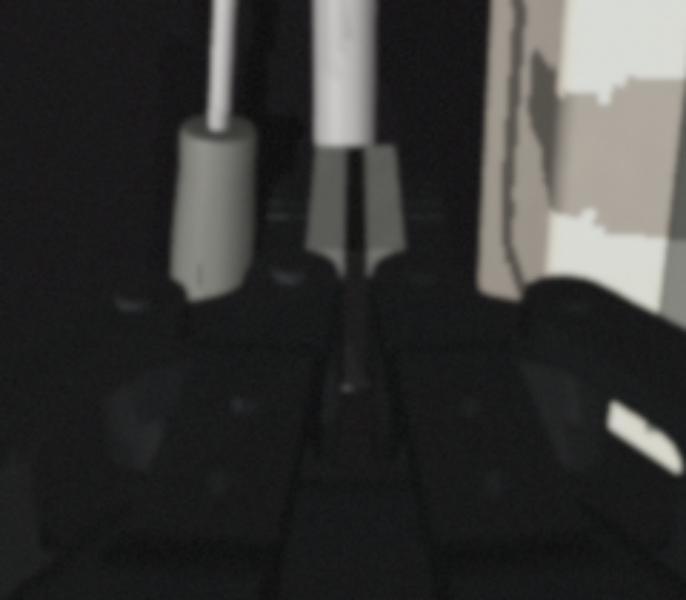

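The picture explains the miss. Depth puts the pads' real ends about 22 mm behind the reported TCP, at z = tcp+0.022, with the bar visible just beneath them. The fingers therefore shut above the bar, and nothing moved. I'll reopen and go about 22 mm deeper.

```bash
python3 -m crank '{"hand":[150,150,150,150,150],"translation":[[0,-0.0015,0],[0,-0.0015,0],[0,-0.0015,0],[0.01,-0.0015,0],[0.015,-0.0015,0]],"dr":[[0,0,0],[0,0,0],[0,0,0],[0,0,0],[0,0,0]]}' 40
python3 -m crank '{"hand":[150,150,150,150,150],"translation":[[0.008,0,0],[0.016,0,0],[0.022,0,0],[0.028,0,0],[0.028,0,0]],"dr":[[0,0,0],[0,0,0],[0,0,0],[0,0,0],[0,0,0]]}'
python3 -m crank '{"hand":[190,255,255,255,255],"translation":[[0,0,0],[0,0,0],[0,0,0],[0,0,0],[0,0,0]],"dr":[[0,0,0],[0,0,0],[0,0,0],[0,0,0],[0,0,0]]}' 40
```

```text
time_s: 13.55
position: [0.465, 0.0674, 0.0874]
tool_rot: [[-0.001, 0.999, 0.048], [0.0, 0.048, -0.999], [-1.0, -0.001, -0.0]]
ft_force: [-0.1, 0.9, 0.0]
grip_width: 0.0351
time_s: 14.05
position: [0.465, 0.0674, 0.0596]
tool_rot: [[-0.001, 0.999, 0.048], [0.0, 0.048, -0.999], [-1.0, -0.001, -0.0]]
ft_force: [0.9, 0.1, 0.2]
grip_width: 0.0353
time_s: 14.55
position: [0.4646, 0.0674, 0.0607]
tool_rot: [[-0.001, 0.999, 0.048], [-0.0, 0.048, -0.999], [-1.0, -0.001, 0.0]]
ft_force: [-5.8, -1.2, 5.2]
grip_width: 0.0104
```

```bash
python3 -m crank '{"hand":[255,255,255,255,255],"translation":[[-0.0068,0.0001,0],[-0.017,0.0007,0],[-0.0271,0.0019,0],[-0.0372,0.0036,0],[-0.0472,0.0058,0]],"dr":[[0,0,0],[0,0,0],[0,0,0],[0,0,0],[0,0,0]]}' 40
python3 -c "
from h import *
lid()"
```

```text
time_s: 15.05
position: [0.4713, 0.0677, 0.1087]
tool_rot: [[0.0, 0.999, 0.048], [-0.0, 0.048, -0.999], [-1.0, 0.0, 0.0]]
ft_force: [-0.2, -1.1, -3.5]
grip_width: 0.0102
wrist lid deg [12.8 13.3 13.8 14.1 14.4] 56574 bar deg 15.1 3718
scene lid deg [13.3 14.3 15.2 16.3 17.7] 2128 bar deg 15.8 54
side lid deg [11.4 13.  14.  15.  16.1] 1098 bar deg 15.0 55
tcp x,y in lid frame [-0.1143  0.0006] z 0.1087 F [-0.2 -1.1 -3.5] w 0.010158884862091638 15.05
```

```bash
python3 -m crank '{"hand":[255,255,255,255,255],"translation":[[-0.0131,0.0037,0],[-0.0243,0.0078,0],[-0.0352,0.0125,0],[-0.0458,0.0178,0],[-0.0561,0.0238,0]],"dr":[[0,0,0],[0,0,0],[0,0,0],[0,0,0],[0,0,0]]}'
python3 -m crank '{"hand":[255,255,255,255,255],"translation":[[-0.0085,0.0057,0],[-0.0181,0.0128,0],[-0.0272,0.0205,0],[-0.0346,0.0275,0],[-0.0416,0.0349,0]],"dr":[[0,0,0],[0,0,0],[0,0,0],[0,0,0],[0,0,0]]}'
python3 -c "
from h import *
lid()"
```

```text
time_s: 15.7
position: [0.4951, 0.0688, 0.1646]
tool_rot: [[0.0, 0.999, 0.048], [-0.0, 0.048, -0.999], [-1.0, 0.0, 0.0]]
ft_force: [-1.4, -2.2, -2.5]
grip_width: 0.0104
time_s: 16.2
position: [0.5295, 0.0704, 0.2065]
tool_rot: [[-0.001, 0.999, 0.048], [-0.001, 0.048, -0.999], [-1.0, -0.001, 0.0]]
ft_force: [-6.0, -1.9, 1.8]
grip_width: 0.0104
wrist lid deg [45.8 47.  47.4 48.1 48.7] 20988 bar deg 48.3 3566
scene lid deg [47.7 48.5 49.5 50.8 52.7] 2242 bar deg 49.6 56
side lid deg [-1.8 46.5 47.3 48.  48.9] 715 bar deg 48.2 49
tcp x,y in lid frame [-0.0561  0.0005] z 0.2065 F [-6.  -1.9  1.8] w 0.010406092949894526 16.2
```

```bash
python3 -m crank '{"hand":[255,255,255,255,255],"translation":[[-0.0066,0.0076,0],[-0.0129,0.0155,0],[-0.0186,0.0238,0],[-0.0222,0.0296,0],[-0.024,0.0325,0]],"dr":[[0,0,0],[0,0,0],[0,0,0],[0,0,0],[0,0,0]]}'
python3 -m crank '{"hand":[255,255,255,255,255],"translation":[[0,0,0],[0,0,0],[0,0,0],[0,0,0],[0,0,0]],"dr":[[0,0,0],[0,0,0],[0,0,0],[0,0,0],[0,0,0]]}'
python3 - <<'E'
from h import *
lid(); s,_,S=shot('side'); c=shot('scene')[0]
cv2.imwrite('pics/p11.png',np.hstack([cv2.resize(s[130:270,270:410],(400,400)),cv2.resize(c[140:280,270:410],(400,400))]))
E
```

```text
time_s: 16.85
position: [0.5625, 0.0719, 0.2314]
tool_rot: [[0.001, 0.999, 0.048], [-0.001, 0.048, -0.999], [-1.0, 0.001, 0.001]]
ft_force: [-8.2, -2.2, 8.3]
grip_width: 0.0104
time_s: 17.35
position: [0.562, 0.0719, 0.2312]
tool_rot: [[0.001, 0.999, 0.048], [-0.001, 0.048, -0.999], [-1.0, 0.001, 0.001]]
ft_force: [-7.9, -1.8, 8.1]
grip_width: 0.0102
wrist lid deg [56.9 59.2 59.6 60.4 61.2] 14673 bar deg 60.1 3516
scene lid deg [59.2 60.2 61.2 62.6 64.6] 2128 bar deg 61.0 59
side lid deg [-3.6 58.3 59.1 59.9 60.6] 496 bar deg 59.6 45
tcp x,y in lid frame [-0.0235  0.0005] z 0.2312 F [-7.9 -1.8  8.1] w 0.010226552270319154 17.35
```

View pics/p11.png

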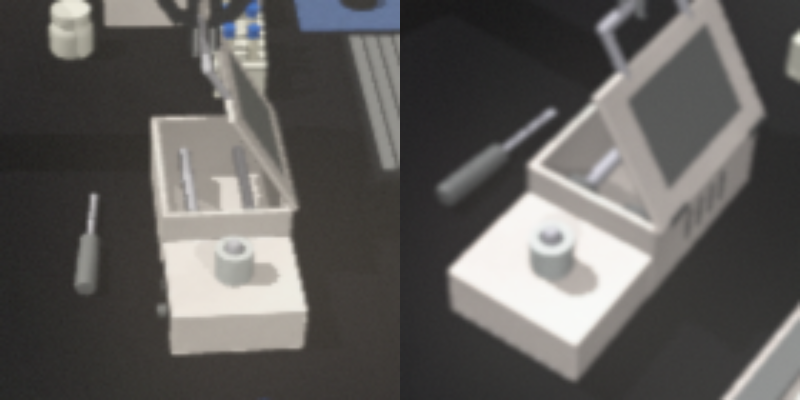

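Both views show the lid open at about 60° with the bar in the fingers, the sleeve seated on the deck and the screwdriver undisturbed. The arm is still, so I'm handing in.

```bash
python3 -c "
from rig import env; print(env.close_job())"
```

```text
the job is handed in; nothing more can be done
None
```

I seated the tall sleeve on the drive shaft and let it go, then raised the lid to about 60°. I handed the job in at about 17.5 s with the gripper still holding the bar; no verdict was reported.

- **Sleeve:** its rim measured 40 mm above the deck, so it is fully home, and it was about 1 mm from the measured shaft axis. Nothing has touched it since I let go.
- **Lid:** the median readings were 59.6° (wrist camera), 61.2° (scene) and 59.1° (side), and the arm was steady over the last 0.5 s. The force on the tool at the end was about 8 N sideways and 8 N vertically.
- **Failed grasp:** my first grip on the bar missed because the fingers shut just above it. The depth image put the pad ends about 22 mm behind the stated tool point. I reopened and gripped deeper, and the lid then followed. The sleeve was therefore gripped only near its top, but it stayed upright.
- **Disagreements:** the gripper width read 40 mm on the 44 mm sleeve and 10 mm on the 12 mm bar. I found no better explanation than the shallow grip and sensor bias.
- **Bystanders:** the screwdriver, jar and rack look undisturbed in the last picture. The low ring, beaker and bottle were outside that crop, but no move went close to them.

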